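Feel a kiln post against the gauge step and stand it in its stall

ROBOT

A 6-joint arm with a two-finger parallel gripper is mounted at the origin on the work surface. World frame = base frame: x ahead of the robot, y to its left, z up, the work surface at z = 0. Lengths are in mm, angles in degrees, forces in N, time in s.
With the tool pointing down it reaches from about 300 to 850 mm from the base axis. Payload 4.2 kg.
Tool frame: the origin (TCP) lies at the very end of the fingers, on their centre line; the grasp point (between the pads) lies 19 mm behind it (env.grip_depth is the distance from the TCP to the grasp point, in mm); z points along the fingers, y is the line along which they close (so a half turn about z gives the same grasp; the last joint's range is limited). The gripper opens to 91 mm and grips with 3 to 60 N. Pads are 32 mm wide; open, the fingers measure 118 mm over their backs; the gripper's body (76 mm by 178 mm) begins 60 mm behind the grasp point.
Start: joints at [-69.213, 18.312, 89.639, -0, 72.044, -1.146], TCP at [214.778, -533.398, 213.976] pointing down, gripper open.
Joint ranges: [-177.97, 177.97], [-48.28, 115.42], [12.27, 149.76], [-77.06, 257.06], [2.81, 150.46], [-146.56, 146.56]. Speed limits (degrees/s): [147.25, 147.25, 180, 180, 180, 180].

INTERFACE

Orientations are given as [roll, pitch, yaw] about the fixed x, y, z axes, in that order (R = Rz(yaw) Ry(pitch) Rx(roll)).
In Python, from workcell import env, cams gives the robot as it stands.
- The arm moves only by the tool apply_moves, never from a script. Its argument "deltas" is a list of rows, each a list of 5 numbers: the shift along the tool's x, y, z in m, then the turn about the tool's z in rad, then the opening, from -1 (shut) to 1 (fully open), so that 0 is half open. In form: [[tx, ty, tz, roll, gripper], ...]. A call has 1 to 5 rows; each row is the pose to reach, as a shift and turn from the pose commanded when the call began, along the tool's axes at that moment; what a row does not reach only later rows make up. A row lasts 1/10 s, in which the tool goes at most 50 mm and 8.59 degrees, less where a joint would pass 70% of its speed; a pose out of reach is approached as far as the arm can. A call with a gripper value outside its range is refused whole. The fingers move at their own pace and stop on an object; "grip_force" is the grip in N (left out, the last holds). Time passes only in rows, so rows that repeat a pose let the fingers close. It gives the time, the measured TCP pose, the force, the opening and the grip force at its end, in the units of the state.
- env.state(): the state, without advancing time (a new reading comes with each control period).
- cams.grab_frame(name): name is "scene" or "top" or "wrist"; returns the picture (480x640x3 uint8, blue, green, red); there is no depth.
- cams.get_calibration(name): a dict with "mtx" (3x3 intrinsics, pixels), "eye" and "attitude" of the camera in the world; the wrist camera has in their place "tool_from_camera" (4x4, takes a point from camera to tool coordinates, whose origin is the TCP and whose axes are the flange's). Camera axes: x right, y down, z forward; pixel columns grow to the right and rows downward; lengths in mm; the calibration is good to about 2 mm. A picture is of the moment at which its call begins: read the wrist's pose just before it. get_calibration takes no time and is no camera call.
- env.job_done(): hands the job in; it is judged then, once.
The state is a dict: "time_s": time; "qpos": joint angles; "qvel": joint speeds; "effort": joint torques, N m; "ee_pos": TCP position; "ee_rot": TCP orientation; "force": force on the tool from outside, world axes, zero at the start; "torque": the same for the moment, N m; "gripper_width": finger opening in mm; "gripper_force": force on a finger pad.
Only numpy, scipy, OpenCV 4.12 (cv2) and the standard library are available. Lean on these libraries where they do the work, as an engineer would, in place of code of your own. Each camera call takes 0.05 s, during which the arm holds its last target. There are 200 camera calls.

TASK

One kiln post stands on the steel gauge plate: touch a fingertip down on the top of the gauge's step block, then on the top of that post, to feel whether the post is lower than, level with or taller than the step (it is either level or 7 mm off). Stand the post upright inside the matching plywood stall: lowest back panel if shorter than the step, middle panel if level, tallest panel if taller; set it down on the stall's floor and let go, do not drop it. Leave the other two posts standing where they are.

Things in the scene. Friction and masses are not known exactly. Their poses are not given: they have to be found in the camera images.
- gauge: the gauge: a fixed steel plate 110 (x) x 230 (y) x 12 mm with an aluminium step block. Origin: centre of the plate's underside, on the table; z up.
- step_top (a point): centre of the flat top of the gauge's step block, 60 (x) x 50 (y) mm, 100 mm above the plate's upper face (112 mm above the table), at -65 mm in y on the gauge; rigid.
- gauge_spot (a point): the place on the upper face of the gauge plate (12 mm above the table), at +55 mm in y on the gauge, 120 mm from the step's centre, where the post to be sorted stands at the start.
- post_1_grip (a point): one of three look-alike kiln posts: an upright round spool of pale fireclay, waist 42 mm across, with a collar 48 mm across and about 16 mm high at each end. One post is 93 mm tall (0.26 kg), one 100 mm (0.30 kg), one 107 mm (0.34 kg); which is which is not told and must be felt. This point is on its axis, 50 mm above its foot whatever its height; z along the axis, upwards. It stands at the start either on the gauge plate or, as a bystander, on a 12 mm thick pale kiln bat.
- post_1: the same post as post_1_grip: origin at the centre of its foot, z up its axis.
- post_2_grip (a point): one of three look-alike kiln posts: an upright round spool of pale fireclay, waist 42 mm across, with a collar 48 mm across and about 16 mm high at each end. One post is 93 mm tall (0.26 kg), one 100 mm (0.30 kg), one 107 mm (0.34 kg); which is which is not told and must be felt. This point is on its axis, 50 mm above its foot whatever its height; z along the axis, upwards. It stands at the start either on the gauge plate or, as a bystander, on a 12 mm thick pale kiln bat.
- post_2: the same post as post_2_grip: origin at the centre of its foot, z up its axis.
- post_3_grip (a point): one of three look-alike kiln posts: an upright round spool of pale fireclay, waist 42 mm across, with a collar 48 mm across and about 16 mm high at each end. One post is 93 mm tall (0.26 kg), one 100 mm (0.30 kg), one 107 mm (0.34 kg); which is which is not told and must be felt. This point is on its axis, 50 mm above its foot whatever its height; z along the axis, upwards. It stands at the start either on the gauge plate or, as a bystander, on a 12 mm thick pale kiln bat.
- post_3: the same post as post_3_grip: origin at the centre of its foot, z up its axis.
- stall_low: the stall with the lowest back panel, for the posts that are shorter than the step. A plywood tray 86 x 86 mm, inside 66 x 66 mm; side walls (at +-y) rise 22 mm above the floor, front lip (-x) 8 mm, back panel (+x) 35 mm; walls 10 mm thick. Origin: centre of its underside, on the board; the floor's upper face is 8 mm above it (20 mm above the table); z up. The stall stands on a 140 x 360 x 12 mm wooden board, next to the other two stalls (order varies).
- stall_mid: the stall with the middle-height back panel, for the posts that are level with the step. A plywood tray 86 x 86 mm, inside 66 x 66 mm; side walls (at +-y) rise 22 mm above the floor, front lip (-x) 8 mm, back panel (+x) 65 mm; walls 10 mm thick. Origin: centre of its underside, on the board; the floor's upper face is 8 mm above it (20 mm above the table); z up. The stall stands on a 140 x 360 x 12 mm wooden board, next to the other two stalls (order varies).
- stall_tall: the stall with the tallest back panel, for the posts that are taller than the step. A plywood tray 86 x 86 mm, inside 66 x 66 mm; side walls (at +-y) rise 22 mm above the floor, front lip (-x) 8 mm, back panel (+x) 95 mm; walls 10 mm thick. Origin: centre of its underside, on the board; the floor's upper face is 8 mm above it (20 mm above the table); z up. The stall stands on a 140 x 360 x 12 mm wooden board, next to the other two stalls (order varies).
Mind the look-alikes: they are no part of the job. Leave any pink or yellow look-alike of the post_1 alone.

How it is judged (in metres and radians):
On the way, in this order (a step that is already met when the one before it is completed fails the run):
1. a fingertip touches the top of the gauge's step block (contact force between the fingers and gauge above 1 N and horizontal distance between the grasp point and step_top below 0.05 m and height (world z) of the grasp point above 0.112 m), for 0.02 s.
2. then a fingertip touches the top of the post on the gauge plate (((contact force between the fingers and post_1 above 1 N and z of the grasp point in the frame of post_1_grip above 0.05 m and horizontal distance between post_1_grip and gauge_spot below 0.03 m) or (contact force between the fingers and post_2 above 1 N and z of the grasp point in the frame of post_2_grip above 0.05 m and horizontal distance between post_2_grip and gauge_spot below 0.03 m) or (contact force between the fingers and post_3 above 1 N and z of the grasp point in the frame of post_3_grip above 0.05 m and horizontal distance between post_3_grip and gauge_spot below 0.03 m))), for 0.02 s.
At the end, for the whole second after the job is handed in: The post from the gauge plate rests in its matching stall, which bears that post's weight (within 0.18 N); axis within 20 mm of the stall centre, foot within 5 mm of its floor; posts upright within 0.08 rad; the other two within 20 mm of their start; none within 80 mm of the gauge spot ((contact force between stall_low and anything else between 2.37 and 2.73 N or contact force between stall_mid and anything else between 2.76 and 3.12 N or contact force between stall_tall and anything else between 3.16 and 3.52 N) and (((horizontal distance between post_1_grip and stall_low below 0.02 m or horizontal distance between post_1_grip and stall_mid below 0.02 m or horizontal distance between post_1_grip and stall_tall below 0.02 m) and height (world z) of post_1_grip between 0.065 and 0.075 m and linear speed of post_1 below 0.02 m/s and distance of each of post_2_grip, post_3_grip from where it was at the start of the episode below 0.02 m and horizontal distance between each of post_2_grip, post_3_grip and gauge_spot above 0.08 m) or ((horizontal distance between post_2_grip and stall_low below 0.02 m or horizontal distance between post_2_grip and stall_mid below 0.02 m or horizontal distance between post_2_grip and stall_tall below 0.02 m) and height (world z) of post_2_grip between 0.065 and 0.075 m and linear speed of post_2 below 0.02 m/s and distance of each of post_1_grip, post_3_grip from where it was at the start of the episode below 0.02 m and horizontal distance between each of post_1_grip, post_3_grip and gauge_spot above 0.08 m) or ((horizontal distance between post_3_grip and stall_low below 0.02 m or horizontal distance between post_3_grip and stall_mid below 0.02 m or horizontal distance between post_3_grip and stall_tall below 0.02 m) and height (world z) of post_3_grip between 0.065 and 0.075 m and linear speed of post_3 below 0.02 m/s and distance of each of post_1_grip, post_2_grip from where it was at the start of the episode below 0.02 m and horizontal distance between each of post_1_grip, post_2_grip and gauge_spot above 0.08 m)) and angle between each of post_1_grip, post_2_grip, post_3_grip's own z axis and vertical below 0.08 rad); the robot touches nothing.
It fails at once if a post is dropped (falls freely at over 0.4 m/s) ((contact force between post_1 and anything else below 0.02 N and linear speed of post_1 above 0.4 m/s) or (contact force between post_2 and anything else below 0.02 N and linear speed of post_2 above 0.4 m/s) or (contact force between post_3 and anything else below 0.02 N and linear speed of post_3 above 0.4 m/s)).
It also fails if it takes over 53 s, if anything falls off the work surface, if the arm or the gripper's body presses on something with over 40 N, if the wrist force passes 120 N, or if a joint passes its speed limit or range.

## Working session

There is one attempt and no reset: what is moved stays moved. The work goes in short steps, Python scripts to look and compute and a tool call to move; the robot and the scene stay as the last step left them, time stands still between calls to the robot, and variables do not carry over. Pictures are saved under pics/ and viewed, at most 10 in all, crops included, and the job is handed in when it is done.

Besides the shell and the picture viewer there is one more tool, called after "Request:" as name([rows], argument=value, ...), one row to a line, values as JSON. apply_moves: Moves the arm, as the interface text tells. Its arguments: {"type":"object","properties":{"deltas":{"type":"array"},"grip_force":{"type":"number"}},"required":["deltas"]}

```bash
mkdir -p pics
python3 - <<'E'
from workcell import env,cams
import cv2
print(env.state())
for n in ("scene","top"):
    cv2.imwrite(f"pics/{n}0.png",cams.grab_frame(n)); print(n,cams.get_calibration(n))
print(cams.get_calibration("wrist"))
E
```

```text
{'time_s': 0.0, 'qpos': array([-6.92124735e+01,  1.83499945e+01,  8.97072185e+01,  9.06686306e-04,
        7.20455273e+01, -1.14634796e+00]), 'qvel': array([ 0.01172703,  0.03020828, -0.03707455,  0.04773292, -0.05451688,
        0.00374783]), 'effort': array([ 6.26748570e-04, -4.12454152e+01, -2.31976426e+01,  7.26849446e-02,
        4.59113298e-02, -1.51887384e-04]), 'ee_pos': array([ 214.59829897, -532.88729014,  213.13130575]), 'ee_rot': array([-1.79897298e+02, -2.91730003e-03,  2.19335916e+01]), 'force': array([ 0.10183702, -0.66610287,  0.03741312]), 'torque': array([ 0.02411488,  0.0635859 , -0.03576426]), 'gripper_force': 0.0, 'gripper_width': 91.31340727803953}
scene {'mtx': array([[483.98807478,   0.        , 312.70428   ],
       [  0.        , 483.98807478, 244.54936235],
       [  0.        ,   0.        ,   1.        ]]), 'eye': array([1248.09970159,  238.85714389,  724.56122247]), 'attitude': array([-127.25881208,   -1.206795  ,  109.51796997])}
top {'mtx': array([[503.86654655,   0.        , 321.53117567],
       [  0.        , 503.86654655, 245.19302868],
       [  0.        ,   0.        ,   1.        ]]), 'eye': array([ 284.1110505 ,   -6.47739068, 1097.95164021]), 'attitude': array([-168.77393101,    0.70077769,  -88.71797804])}
{'mtx': array([[396.34139077,   0.        , 314.10407706],
       [  0.        , 396.34139077, 226.72816084],
       [  0.        ,   0.        ,   1.        ]]), 'tool_from_camera': array([[ 7.06075719e-04, -9.71677525e-01, -2.36309729e-01,
         6.68608674e+01],
       [ 9.99999647e-01,  5.78285377e-04,  6.10083073e-04,
         5.96806371e-01],
       [-4.56149549e-04, -2.36310077e-01,  9.71677590e-01,
        -1.71910350e+02],
       [ 0.00000000e+00,  0.00000000e+00,  0.00000000e+00,
         1.00000000e+00]])}
```

View pics/top0.png

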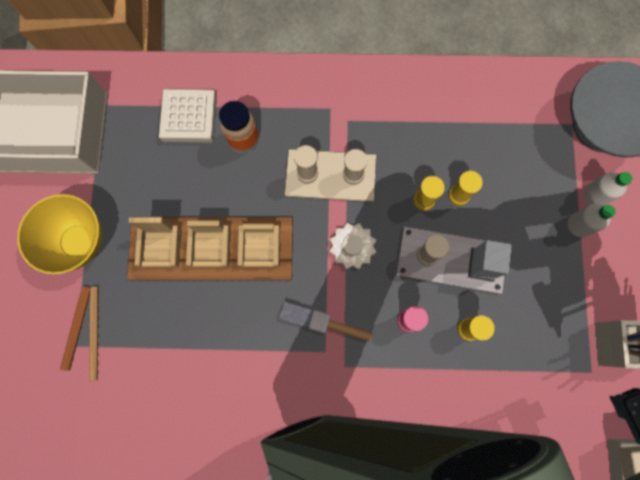

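View pics/scene0.png

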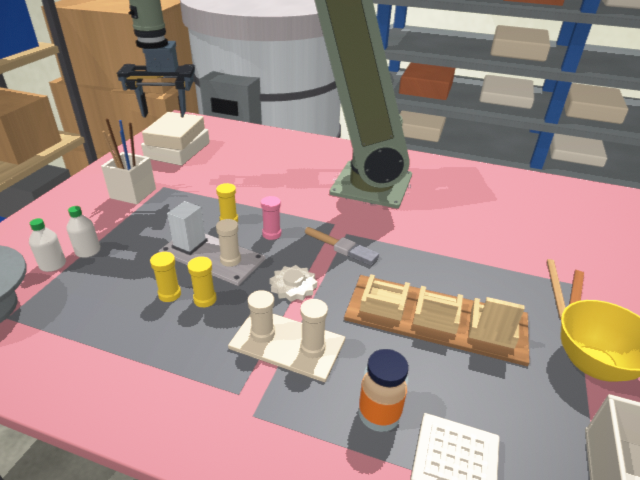

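The top view shows the gauge post at (435,247), its step block at (492,260), and two bystander posts on the bat at (306,160) and (355,165). Yellow look-alikes are at (428,190), (467,187) and (477,328), and a pink one is at (413,320). The stalls are tall (155,243), mid (208,243) and low (258,243). The pale post between the plate's screws, beside the step block, is the one to sort. I'll confirm that in an enlarged crop.

```bash
cat > h.py <<'E'
import numpy as np,cv2
from scipy.spatial.transform import Rotation as R
from workcell import env,cams
def cam(n,st=None):
    c=cams.get_calibration(n)
    if n=="wrist":
        T=np.array(c["tool_from_camera"]); Rt=R.from_euler("xyz",st["ee_rot"],degrees=True).as_matrix()
        return c["mtx"],Rt@T[:3,3]+st["ee_pos"],Rt@T[:3,:3]
    return c["mtx"],c["eye"],R.from_euler("xyz",c["attitude"],degrees=True).as_matrix()
def cast(c,uv,z):
    K,e,A=c; d=A@np.linalg.solve(K,[uv[0],uv[1],1.]); return e+d*(z-e[2])/d[2]
def proj(c,p):
    K,e,A=c; q=K@(A.T@(np.array(p)-e)); return q[:2]/q[2]
E
python3 - <<'E'
from h import *
im=cv2.imread("pics/top0.png")
a=cv2.resize(im[205:305,390:520],None,fx=6,fy=6,interpolation=cv2.INTER_CUBIC)
cv2.imwrite("pics/cropg.png",a[:600,:780])
c=cam("top")
for n,p,z in [("post",(436,242),112),("step",(496,257),112),("b1",(305,154),112),("b2",(355,160),112),("low",(258,245),20),("mid",(208,245),20),("tall",(156,245),20)]: print(n,cast(c,p,z).round(1))
E
```

```text
post [ 490.5 -217.9  112. ]
step [ 462.6 -335.5  112. ]
b1 [671.2  48.5 112. ]
b2 [660.  -55.1 112. ]
low [495.4 150.3  20. ]
mid [493.2 259.8  20. ]
tall [490.9 374.   20. ]
```

View pics/cropg.png

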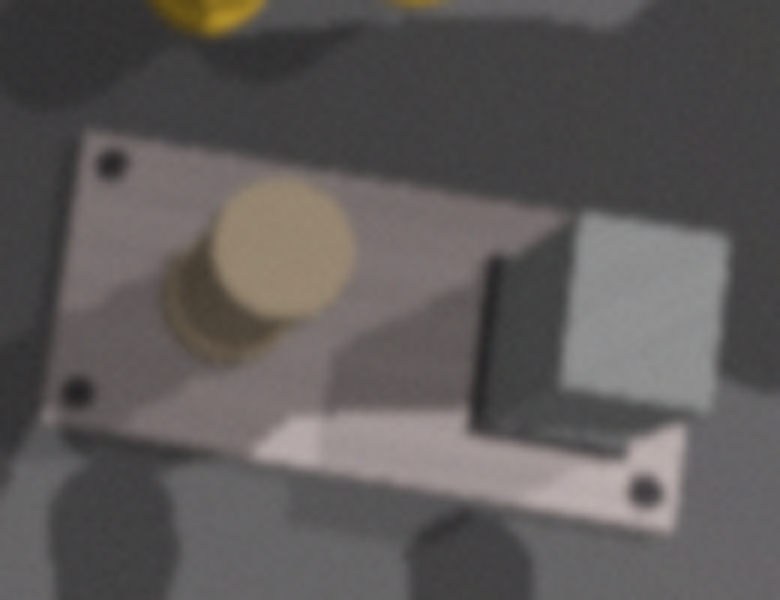

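The crop confirms it: the pale post stands on the steel plate, with its top centre at full-frame (437.5,246.5). The step top is at (497.5,257). I'll move above the step with the fingers shut.

Request:
apply_moves([
  [0.05,-0.015,0.0,0.14,-1],
  [0.1,-0.03,0.0,0.28,-1],
  [0.145,-0.043,0.005,0.42,-1],
  [0.19,-0.056,0.01,0.55,-1],
  [0.235,-0.069,0.015,0.55,-1],
], grip_force=20)

```text
time_s: 0.6
ee_pos: [404.1, -383.4, 199.1]
ee_rot: [180.0, 0.0, -9.8]
force: [0.3, -0.6, -0.8]
gripper_width: 53.7
gripper_force: 0.0
```

```bash
cat > m.py <<'E'
from h import *
# tool-frame shift (m) to world target, and yaw turn
def go(p,yaw):
    s=env.state(); Rt=R.from_euler("xyz",s["ee_rot"],degrees=True).as_matrix()
    d=Rt.T@(np.array(p)-s["ee_pos"])/1000
    print("t",round(s["time_s"],2),"pos",s["ee_pos"].round(1),"rot",s["ee_rot"].round(2),"F",s["force"].round(1),"w",round(s["gripper_width"],1))
    print("shift",d.round(4),"turn",round(np.radians(s["ee_rot"][2]-yaw),4))
E
python3 - <<'E'
from m import *
c=cam("top")
p=cast(c,(437.5,246.5),112);s=cast(c,(497.5,257),112);d=p-s
print(p,s,np.hypot(*d[:2]),np.degrees(np.arctan2(-d[0],d[1])))
go([s[0],s[1],190],np.degrees(np.arctan2(-d[0],d[1])))
st=env.state();im=cams.grab_frame("wrist");cv2.imwrite("pics/w1.png",im)
import pickle;pickle.dump(st,open("w1.pkl","wb"))
cw=cam("wrist",st)
print(proj(cw,p),proj(cw,s))
E
```

```text
[ 481.4478512 -220.6612312  112.       ] [ 462.64242052 -338.47267895  112.        ] 119.3028978890693 -9.069220962647742
t 0.6 pos [ 404.1 -383.4  199.1] rot [ 1.80e+02  1.00e-02 -9.75e+00] F [ 0.3 -0.6 -0.8] w 53.7
shift [ 0.0501 -0.0542  0.0091] turn -0.0119
[ 45.15249834 159.56574188] [229.75279754 157.47028541]
```

View pics/w1.png

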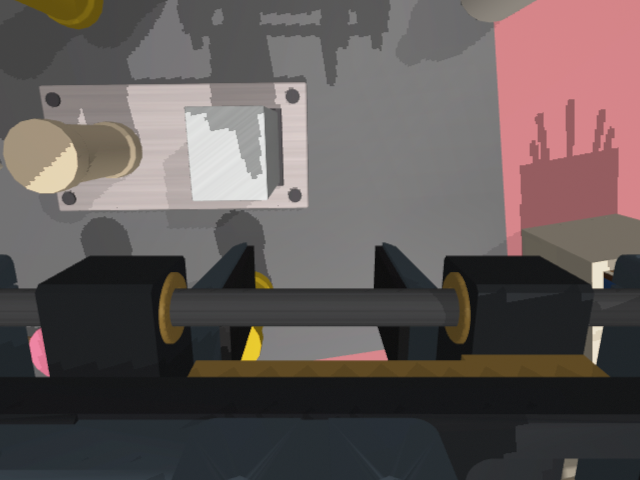

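The wrist view shows the step top at about (230,153) and the post top at about (40,157). Both agree with the projected points to within a few pixels. Next I go over the step and down.

Request:
apply_moves([
  [0.025,-0.028,0.0,0,-1],
  [0.048,-0.053,0.01,0,-1],
  [0.048,-0.053,0.045,0,-1],
  [0.048,-0.053,0.07,0,-1],
  [0.048,-0.053,0.077,0,-1],
])

```text
time_s: 1.15
ee_pos: [457.6, -338.8, 119.3]
ee_rot: [-179.8, 0.3, -9.5]
force: [-0.6, 0.1, -0.0]
gripper_width: 10.5
gripper_force: 0.0
```

Request:
apply_moves([
  [0,0,0.002,0,-1],
  [0,0,0.004,0,-1],
  [0,0,0.006,0,-1],
  [0,0,0.008,0,-1],
])

```text
time_s: 1.55
ee_pos: [459.7, -341.0, 115.5]
ee_rot: [179.9, -0.1, -9.6]
force: [-0.7, 0.4, 0.6]
gripper_width: 0.6
gripper_force: 0.0
```

Request:
apply_moves([
  [0,0,0.001,0,-1],
  [0,0,0.002,0,-1],
  [0,0,0.003,0,-1],
])

```text
time_s: 1.85
ee_pos: [459.4, -340.5, 112.3]
ee_rot: [180.0, -0.0, -9.6]
force: [-1.5, 0.9, 8.9]
gripper_width: 0.5
gripper_force: 4.4
```

Step contact registered at z = 112.3 with 8.9 N. Now over to the post.

Request:
apply_moves([
  [0,0,0.0,0,-1],
  [0,0,-0.025,0,-1],
  [0.002,-0.045,-0.028,0,-1],
  [0.002,-0.09,-0.028,0,-1],
  [0.002,-0.122,-0.025,0,-1],
])

```text
time_s: 2.35
ee_pos: [481.9, -218.6, 137.0]
ee_rot: [-180.0, -0.1, -9.6]
force: [0.3, 0.2, -0.4]
gripper_width: 0.6
gripper_force: 0.0
```

Request:
apply_moves([
  [0,0,0.004,0,-1],
  [0,0,0.008,0,-1],
  [0,0,0.01,0,-1],
  [0,0,0.012,0,-1],
  [0,0,0.012,0,-1],
])

```text
time_s: 2.85
ee_pos: [481.3, -221.3, 124.1]
ee_rot: [180.0, 0.0, -9.7]
force: [0.8, 0.6, 0.2]
gripper_width: 0.7
gripper_force: 0.0
```

Request:
apply_moves([
  [0,0,0.002,0,-1],
  [0,0,0.004,0,-1],
  [0,0,0.005,0,-1],
  [0,0,0.006,0,-1],
  [0,0,0.006,0,-1],
])

```text
time_s: 3.35
ee_pos: [481.5, -220.4, 118.4]
ee_rot: [180.0, 0.0, -9.6]
force: [-0.2, 0.0, -1.2]
gripper_width: 0.7
gripper_force: 0.0
```

Request:
apply_moves([
  [0,0,0.001,0,-1],
  [0,0,0.002,0,-1],
  [0,0,0.002,0,-1],
])

```text
time_s: 3.65
ee_pos: [481.5, -220.3, 116.3]
ee_rot: [-180.0, 0.0, -9.6]
force: [-0.3, -0.3, -0.7]
gripper_width: 0.7
gripper_force: 0.0
```

Nothing at 116.3, so it isn't the tall post. Continuing down.

Request:
apply_moves([
  [0,0,0.001,0,-1],
  [0,0,0.002,0,-1],
  [0,0,0.003,0,-1],
  [0,0,0.004,0,-1],
  [0,0,0.0045,0,-1],
])

```text
time_s: 4.15
ee_pos: [481.6, -220.4, 112.3]
ee_rot: [180.0, -0.0, -9.6]
force: [-1.1, 0.6, 5.1]
gripper_width: 0.6
gripper_force: 2.8
```

The post also touches at 112.3, so it is level with the step and goes in the middle stall. Lifting and opening the fingers.

Request:
apply_moves([
  [0,0,-0.02,0,1],
  [0,0,-0.03,0,1],
  [0,0,-0.03,0,1],
  [0,0,-0.03,0,1],
  [0,0,-0.03,0,1],
])

```text
time_s: 4.65
ee_pos: [481.1, -220.2, 141.3]
ee_rot: [-180.0, 0.1, -9.6]
force: [0.3, 0.3, -0.1]
gripper_width: 37.6
gripper_force: 0.0
```

Request:
apply_moves([
  [0,0,0,0,1],
  [0,0,0,0,1],
  [0,0,0,0,1],
  [0,0,0,0,1],
  [0,0,0,0,1],
])

```text
time_s: 5.15
ee_pos: [481.6, -220.4, 141.9]
ee_rot: [180.0, 0.0, -9.6]
force: [0.1, 0.2, 0.4]
gripper_width: 77.5
gripper_force: 0.0
```

Run:
```python
from m import *
go([481.4,-220.7,47],-9.6)
# stall geometry from the two views: crop enlarged
im=cv2.imread("pics/top0.png"); cv2.imwrite("pics/cs.png",cv2.resize(im[205:290,120:300],(756,357),interpolation=cv2.INTER_CUBIC))
```

```text
t 5.15 pos [ 481.6 -220.4  141.9] rot [180.     0.    -9.58] F [0.1 0.2 0.4] w 77.5
shift [-0.0001  0.0003  0.0949] turn 0.0004
```

View pics/cs.png

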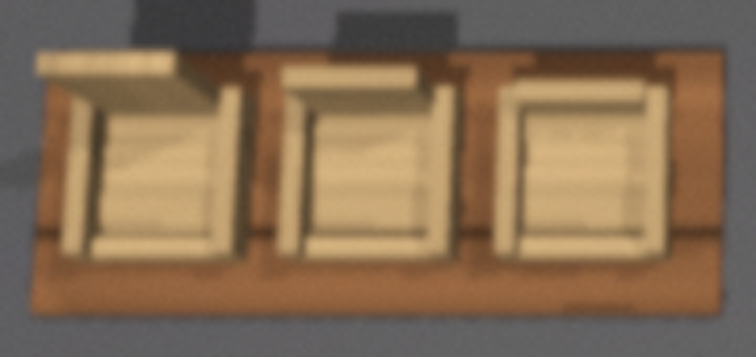

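The crop shows the stalls in order tall (left), middle and low (right). The middle stall's side-wall tops run from u=277 to 457, and its front lip spans v=237 to 257.

Request:
apply_moves([
  [0,0,0.03,0,1],
  [0,0,0.06,0,1],
  [0,0,0.085,0,1],
  [0,0,0.095,0,1],
  [0,0,0.095,0,1],
])

```text
time_s: 5.65
ee_pos: [480.9, -220.1, 45.9]
ee_rot: [-180.0, 0.2, -9.6]
force: [-1.2, -0.2, -0.2]
gripper_width: 91.3
gripper_force: 0.0
```

Request:
apply_moves([
  [0,0,0,0,-1],
  [0,0,0,0,-1],
  [0,0,0,0,-1],
  [0,0,0,0,-1],
  [0,0,0,0,-1],
], grip_force=25)

```text
time_s: 6.15
ee_pos: [481.8, -220.5, 47.4]
ee_rot: [180.0, -0.1, -9.6]
force: [0.5, 0.1, -1.2]
gripper_width: 53.9
gripper_force: 0.0
```

Request:
apply_moves([
  [0,0,0,0,-1],
  [0,0,0,0,-1],
  [0,0,0,0,-1],
  [0,0,0,0,-1],
])

```text
time_s: 6.55
ee_pos: [481.8, -220.4, 47.2]
ee_rot: [-180.0, -0.0, -9.6]
force: [0.2, 0.7, 4.3]
gripper_width: 46.3
gripper_force: 25.0
```

Run:
```python
from m import *
c=cam("top")
q=lambda u,v:(u/4.2+119.9,v/4.2+204.9)
l=cast(c,q(277,170),42);r=cast(c,q(457,170),42);print("walls",l,r,(l+r)/2)
print("lip",cast(c,q(366,247),28), "inner",cast(c,q(366,237),28),"outer",cast(c,q(366,257),28))
a=cast(c,q(35,313),12);b=cast(c,q(720,313),12);print("board front",a,b,np.degrees(np.arctan2(-(a-b)[0],(a-b)[1])))
a=cast(c,q(50,50),12);b2=cast(c,q(725,50),12);print("back",a,b2)
go([481.4,-220.7,110],-9.6)
```

```text
walls [487.16619718 301.94607944  42.        ] [489.0036125  209.86941019  42.        ] [488.08490484 255.90774481  42.        ]
lip [450.5405782 257.1918546  28.       ] inner [455.73367376 257.53877956  28.        ] outer [445.35717136 256.8455769   28.        ]
board front [414.90661931 430.97009277  12.        ] [422.30242021  75.45648324  12.        ] 1.1917604657116458
back [555.47125515 436.65868962  12.        ] [562.37497269  77.57735178  12.        ]
t 6.55 pos [ 481.8 -220.4   47.2] rot [-1.80e+02 -3.00e-02 -9.58e+00] F [0.2 0.7 4.3] w 46.3
shift [-0.0003  0.0004 -0.0628] turn 0.0003
```

A width of 46.3 is wider than the 42 mm waist, so I'll take a look before lifting.

Run:
```python
from m import *
st=env.state();print(st["gripper_width"],st["force"],st["torque"])
a=cams.grab_frame("wrist");b=cams.grab_frame("scene")
b=cv2.resize(b[160:310,140:300],(512,480),interpolation=cv2.INTER_CUBIC)
cv2.imwrite("pics/g1.png",cv2.resize(np.hstack([a,b]),(800,333)))
print(env.state()["gripper_width"],env.state()["force"])
```

```text
46.26475679760096 [0.15909711 0.69416381 4.33178496] [ 0.31049651 -0.03331894  0.0423235 ]
46.79178971206573 [-0.07445755  1.59708353  3.83879744]
```

View pics/g1.png

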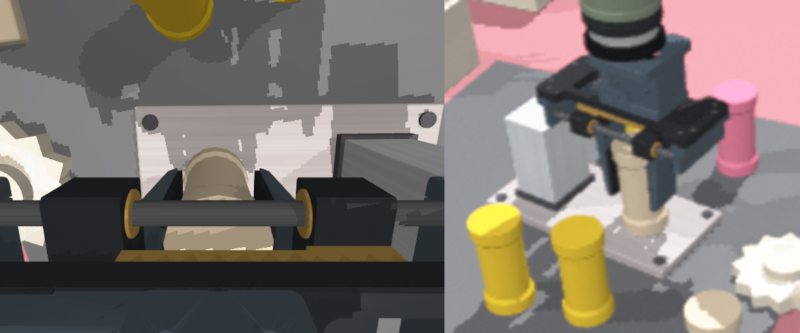

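The picture shows both fingers around the upright waist, with nothing else between them. I'll test with a small, slow lift.

Request:
apply_moves([
  [0,0,-0.001,0,-1],
  [0,0,-0.003,0,-1],
  [0,0,-0.006,0,-1],
  [0,0,-0.008,0,-1],
  [0,0,-0.008,0,-1],
], grip_force=30)

```text
time_s: 7.15
ee_pos: [481.7, -220.6, 55.2]
ee_rot: [180.0, -0.0, -9.6]
force: [0.5, -0.3, -3.1]
gripper_width: 46.1
gripper_force: 30.0
```

Run:
```python
from m import *
go([481.4,-220.7,110],-9.6); print(env.state()["torque"])
a=cams.grab_frame("wrist");b=cams.grab_frame("scene")
b=cv2.resize(b[160:310,140:300],(512,480),interpolation=cv2.INTER_CUBIC)
cv2.imwrite("pics/g2.png",cv2.resize(np.hstack([a,b]),(800,333)))
```

```text
t 7.15 pos [ 481.7 -220.6   55.2] rot [ 1.7999e+02 -2.0000e-02 -9.5800e+00] F [ 0.5 -0.3 -3.1] w 46.1
shift [-0.0002  0.0002 -0.0548] turn 0.0003
[0.00535821 0.05038678 0.01238557]
```

View pics/g2.png

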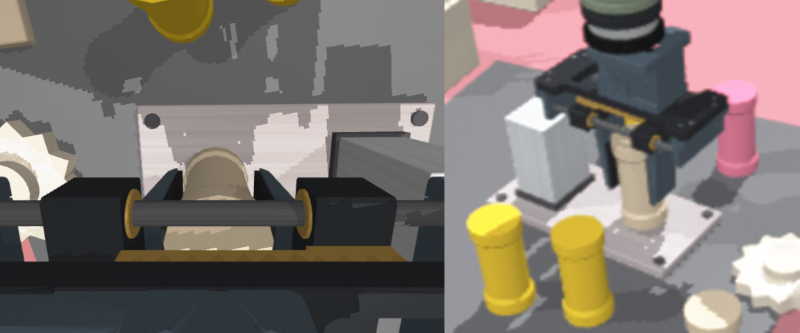

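Fz = −3.1 N, so the post is held and clear of the plate. Lifting and carrying it over.

Request:
apply_moves([
  [0,0,-0.01,0,-1],
  [0,0,-0.03,0,-1],
  [0,0,-0.055,0,-1],
  [0,0,-0.08,0,-1],
  [0,0,-0.09,0,-1],
])

```text
time_s: 7.75
ee_pos: [482.9, -221.1, 148.0]
ee_rot: [179.9, -0.3, -9.6]
force: [0.7, -0.6, -3.6]
gripper_width: 46.2
gripper_force: 30.0
```

Request:
apply_moves([
  [-0.002,-0.01,0,0,-1],
  [-0.005,-0.03,0,0,-1],
  [-0.01,-0.06,0,0,-1],
  [-0.015,-0.095,0,0,-1],
  [-0.02,-0.13,0,0,-1],
])

```text
time_s: 8.25
ee_pos: [482.0, -87.0, 143.5]
ee_rot: [-180.0, 0.2, -9.6]
force: [-0.1, 0.4, -2.6]
gripper_width: 45.9
gripper_force: 30.0
```

Request:
apply_moves([
  [-0.005,-0.035,0,0,-1],
  [-0.011,-0.07,0,0,-1],
  [-0.016,-0.105,0,0,-1],
  [-0.022,-0.14,0,0,-1],
  [-0.027,-0.175,0,0,-1],
])

```text
time_s: 8.75
ee_pos: [484.1, 90.0, 143.5]
ee_rot: [180.0, 0.2, -9.6]
force: [0.6, 0.3, -3.2]
gripper_width: 45.4
gripper_force: 30.0
```

Request:
apply_moves([
  [-0.005,-0.035,0,-0.04,-1],
  [-0.011,-0.07,0,-0.09,-1],
  [-0.016,-0.105,0,-0.14,-1],
  [-0.02,-0.13,0,-0.188,-1],
  [-0.022,-0.145,0,-0.188,-1],
])

```text
time_s: 9.25
ee_pos: [486.9, 236.7, 143.4]
ee_rot: [180.0, 0.2, 1.3]
force: [0.7, -0.8, -3.4]
gripper_width: 45.9
gripper_force: 30.0
```

Run:
```python
from m import *
go([488.5,256,80],1.2)
st=env.state();a=cams.grab_frame("wrist");b=cams.grab_frame("scene")
b=cv2.resize(b[200:380,330:530],(533,480),interpolation=cv2.INTER_CUBIC)
cv2.imwrite("pics/p1.png",cv2.resize(np.hstack([a,b]),(800,327)))
```

```text
t 9.25 pos [486.9 236.7 143.4] rot [1.7995e+02 1.7000e-01 1.3000e+00] F [ 0.7 -0.8 -3.4] w 45.9
shift [ 0.0023 -0.0193  0.0634] turn 0.0018
```

View pics/p1.png

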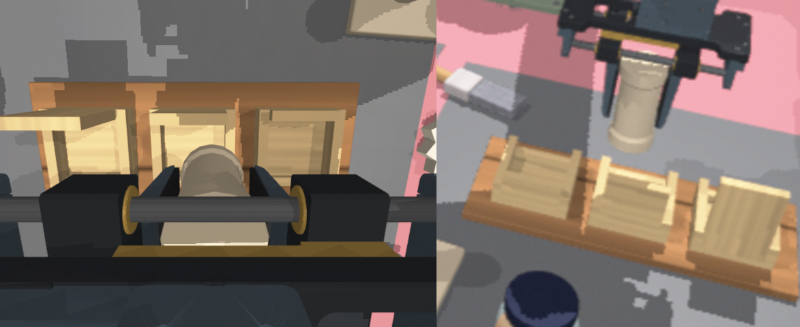

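The scene crop shows the post held parallel to the fingers, next to the middle stall. I'll check the stall estimate against this wrist view numerically.

Run:
```python
from m import *
st=env.state(); c=cam("wrist",st); s=.682
im=cams.grab_frame("wrist")
C=np.array([488.5,256,0]);Rz=R.from_euler("z",1.2,degrees=True).as_matrix()
for n,p in [("panel top back L",(43,43,85)),("panel top R",(43,-43,85)),("panel top front L",(33,33,85)),("panel top front R",(33,-33,85)),("R wall inner top back",(33,-33,42)),("R wall outer",(33,-43,42)),("board back R",(70,-180,12)),("board back L",(70,180,12))]:
    q=proj(c,C+Rz@np.array(p));print(n,q.round())
    if 0<q[0]<640: cv2.circle(im,tuple(int(round(float(v))) for v in q),2,(255,0,0),-1)
cv2.imwrite("pics/chk.png",cv2.resize(im[90:290,20:540],(780,300)))
```

```text
panel top back L [205. 170.]
panel top R [354. 170.]
panel top front L [223. 187.]
panel top front R [336. 188.]
R wall inner top back [333. 179.]
R wall outer [347. 179.]
board back R [530. 124.]
board back L [ 44. 123.]
```

View pics/chk.png

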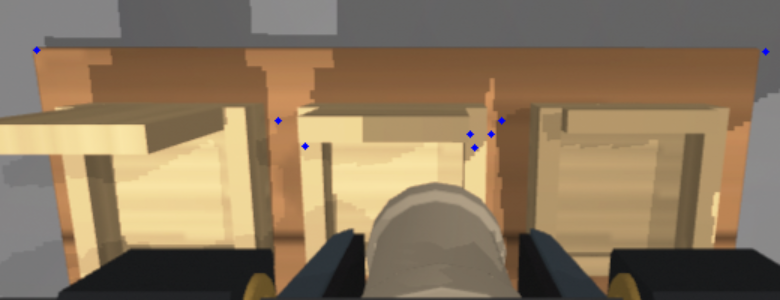

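Predicted corners match to within about 2 mm (panel edge at crop (300,142)–(468,142)), so I'm nudging the target to (489.5, 257.5). Lowering now.

Request:
apply_moves([
  [0.002,-0.012,0,0,-1],
  [0.003,-0.021,0.005,0,-1],
  [0.003,-0.021,0.025,0,-1],
  [0.003,-0.021,0.045,0,-1],
  [0.003,-0.021,0.055,0,-1],
])

```text
time_s: 9.9
ee_pos: [490.1, 255.3, 88.1]
ee_rot: [179.9, 0.2, 1.1]
force: [-0.9, 0.9, -3.4]
gripper_width: 45.9
gripper_force: 30.0
```

Request:
apply_moves([
  [0,0,0.007,0,-1],
  [0,0,0.014,0,-1],
  [0,0,0.02,0,-1],
  [0,0,0.025,0,-1],
  [0,0,0.028,0,-1],
])

```text
time_s: 10.4
ee_pos: [491.1, 255.8, 61.8]
ee_rot: [180.0, -0.0, 1.2]
force: [0.3, -0.6, -2.7]
gripper_width: 45.8
gripper_force: 30.0
```

Request:
apply_moves([
  [0,0,0.001,0,-1],
  [0,0,0.002,0,-1],
  [0,0,0.003,0,-1],
  [0,0,0.004,0,-1],
  [0,0,0.005,0,-1],
])

```text
time_s: 10.9
ee_pos: [491.1, 255.9, 57.0]
ee_rot: [-180.0, -0.0, 1.2]
force: [-0.6, -0.4, -1.8]
gripper_width: 46.0
gripper_force: 30.0
```

Request:
apply_moves([
  [0,0,0.0005,0,-1],
  [0,0,0.001,0,-1],
  [0,0,0.0015,0,-1],
  [0,0,0.0015,0,-1],
])

```text
time_s: 11.3
ee_pos: [491.0, 255.8, 55.4]
ee_rot: [180.0, 0.0, 1.2]
force: [-0.0, -0.6, -2.3]
gripper_width: 45.8
gripper_force: 30.0
```

Request:
apply_moves([
  [0,0,0.0005,0,-1],
  [0,0,0.001,0,-1],
  [0,0,0.001,0,-1],
])

```text
time_s: 11.6
ee_pos: [491.6, 256.1, 55.2]
ee_rot: [-180.0, -0.1, 1.2]
force: [-0.4, 0.5, 3.1]
gripper_width: 46.1
gripper_force: 29.9
```

It's on the floor: Fz flipped to +3.1 N at TCP 55.2, where I expected it. Opening.

Request:
apply_moves([
  [0,0,0,0,0.1],
  [0,0,0,0,0.15],
  [0,0,0,0,0.3],
  [0,0,0,0,0.5],
  [0,0,0,0,0.7],
], grip_force=5)

```text
time_s: 12.1
ee_pos: [490.9, 255.7, 54.3]
ee_rot: [180.0, 0.0, 1.2]
force: [0.9, 0.0, 0.3]
gripper_width: 72.3
gripper_force: 0.0
```

Request:
apply_moves([
  [0,0,0,0,1],
  [0,0,0,0,1],
  [0,0,0,0,1],
  [0,0,0,0,1],
])

```text
time_s: 12.5
ee_pos: [491.0, 255.8, 54.4]
ee_rot: [180.0, -0.0, 1.2]
force: [-0.1, -0.5, -0.0]
gripper_width: 91.4
gripper_force: 0.0
```

Request:
apply_moves([
  [0,0,-0.02,0,1],
  [0,0,-0.05,0,1],
  [0,0,-0.09,0,1],
  [0,0,-0.13,0,1],
  [0,0,-0.15,0,1],
])

```text
time_s: 13.0
ee_pos: [492.3, 256.5, 208.3]
ee_rot: [-179.9, -0.3, 1.2]
force: [0.4, 0.0, 0.2]
gripper_width: 91.5
gripper_force: 0.0
```

Request:
apply_moves([
  [-0.03,0,0,0,1],
  [-0.07,0,0,0,1],
  [-0.1,0,0,0,1],
  [-0.1,0,0,0,1],
  [-0.1,0,0,0,1],
])

```text
time_s: 13.5
ee_pos: [391.1, 254.0, 204.9]
ee_rot: [-180.0, -0.1, 1.2]
force: [0.0, -0.3, 0.7]
gripper_width: 91.2
gripper_force: 0.0
```

Run:
```python
from m import *
go([488.5,256,80],1.2)
b=cams.grab_frame("scene")[180:380,230:530]
cv2.imwrite("pics/end.png",cv2.resize(b,(780,520),interpolation=cv2.INTER_CUBIC))
c=cam("scene")
for p in [(489.5,256,120),(489.5,256,20)]: print((proj(c,p)-[230,180])*2.6)
```

```text
t 13.5 pos [391.1 254.  204.9] rot [-1.7997e+02 -9.0000e-02  1.2400e+00] F [ 0.  -0.3  0.7] w 91.2
shift [9.72e-02 1.00e-04 1.25e-01] turn 0.0007
[561.0764879  243.52546272]
[537.34829859 339.61242946]
```

View pics/end.png

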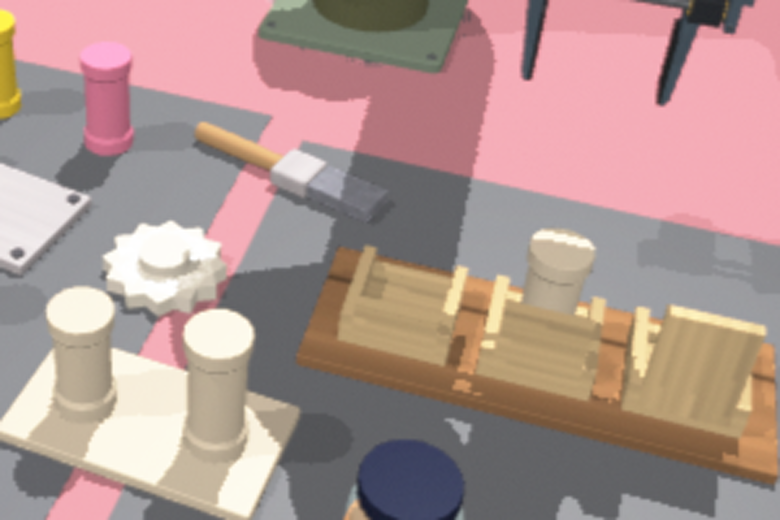

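The post stands upright in the middle stall, with its top at (562,245) against a predicted (561,244). The bystanders haven't moved and the robot is clear of everything. Handing in.

```bash
python3 -c "
from workcell import env
print(env.job_done())"
```

```text
the job is handed in; nothing more can be done
None
```

The post felt level with the step (both touched at z = 112.3 mm), so I stood it upright in the middle stall, let go and handed in at about 13.6 s; no verdict came back.

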